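# Confirm the pick of brass nuts at the stockroom bench

### The job

A picker has just taken brass nuts: with the fingertips, gently press the yellow confirm key on the bin of brass nuts and let it spring back up, then gently press the green done key on the console and withdraw from it. Do not press any other key, and do not lift or shift the bins, the console or the things lying about on the bench.

Things in the scene. Friction and masses are not known exactly. Their poses are not given: they have to be found in the camera images.
- bin_brass: open-topped dark green stock bin full of brass hexagon nuts (gold-coloured), with a grey block at its robot-facing end that carries its yellow confirm key. Loose on the bench, about 0.85 kg, 170 mm long (x) by 110 mm wide (y), walls 70 mm high (46 mm near the key). Origin: under the middle of its length and width, on the bench; the key is centred 60 mm from it along the body's -x, at y 0
- bin_white: open-topped dark green stock bin full of round white plastic pipe caps, with a grey block at its robot-facing end that carries its yellow confirm key. Loose on the bench, about 0.85 kg, 170 mm long (x) by 110 mm wide (y), walls 70 mm high (46 mm near the key). Origin: under the middle of its length and width, on the bench; the key is centred 60 mm from it along the body's -x, at y 0
- bin_steel: open-topped dark green stock bin full of grey steel bolts, with a grey block at its robot-facing end that carries its yellow confirm key. Loose on the bench, about 0.85 kg, 170 mm long (x) by 110 mm wide (y), walls 70 mm high (46 mm near the key). Origin: under the middle of its length and width, on the bench; the key is centred 60 mm from it along the body's -x, at y 0
- console: loose grey console, about 0.8 kg, 150 mm long (x) by 130 mm wide (y): a 30 mm high grey deck at its robot-facing end with a green key (on the robot's left) and a red key, and a 50 mm high black part with a blank pale blue display at the far end. Origin about under its middle, on the bench; the keys are centred at x -60 mm, y +34 mm (green) and y -34 mm (red) in its frame
- tape: loose roll of brown parcel tape lying flat, 90 mm across, 48 mm high; origin under its centre, on the bench; not part of the job
- carton: loose small cardboard carton 80 x 60 x 50 mm (x, y, z); origin under its centre, on the bench; not part of the job
- tee: loose white plastic pipe tee, 70 mm long (y), 30 mm wide, its branch pointing up to 50 mm; origin under its centre, on the bench; not part of the job
- key_brass_top (a point): top centre of the yellow confirm key of the bin of brass nuts (the one to press first): a round push key 32 mm across, standing 13 mm above a black collar 48 mm across; its top lies 55 mm above the bench. Site z axis up; the point goes down with the key
- key_brass (a joint): how far the yellow confirm key of the bin of brass nuts is pushed down, m: 0 = up, 0.009 = fully down; sprung, it starts to give at about 1.8 N, is fully down at 6 N, counts as pressed from 0.005, and springs back by itself
- key_white_top (a point): top centre of the yellow confirm key of the bin of white plastic caps (leave alone): a round push key 32 mm across, standing 13 mm above a black collar 48 mm across; its top lies 55 mm above the bench. Site z axis up; the point goes down with the key
- key_white (a joint): how far the yellow confirm key of the bin of white plastic caps is pushed down, m: 0 = up, 0.009 = fully down; sprung, it starts to give at about 1.8 N, is fully down at 6 N, counts as pressed from 0.005, and springs back by itself
- key_steel_top (a point): top centre of the yellow confirm key of the bin of steel bolts (leave alone): a round push key 32 mm across, standing 13 mm above a black collar 48 mm across; its top lies 55 mm above the bench. Site z axis up; the point goes down with the key
- key_steel (a joint): how far the yellow confirm key of the bin of steel bolts is pushed down, m: 0 = up, 0.009 = fully down; sprung, it starts to give at about 1.8 N, is fully down at 6 N, counts as pressed from 0.005, and springs back by itself
- key_done_top (a point): top centre of the green 'order done' key of the console (the one to press last): a round push key 32 mm across, standing 13 mm above a black collar 48 mm across; its top lies 55 mm above the bench. Site z axis up; the point goes down with the key
- key_done (a joint): how far the green 'order done' key of the console is pushed down, m: 0 = up, 0.009 = fully down; sprung, it starts to give at about 1.8 N, is fully down at 6 N, counts as pressed from 0.005, and springs back by itself
- key_cancel_top (a point): top centre of the red 'cancel' key of the console, 68 mm beside the green one (leave alone): a round push key 32 mm across, standing 13 mm above a black collar 48 mm across; its top lies 55 mm above the bench. Site z axis up; the point goes down with the key
- key_cancel (a joint): how far the red 'cancel' key of the console, 68 mm beside the green one is pushed down, m: 0 = up, 0.009 = fully down; sprung, it starts to give at about 1.8 N, is fully down at 6 N, counts as pressed from 0.005, and springs back by itself
Not all that is in view belongs to the job. Leave any pink or purple look-alike of the bin_brass alone. Leave any red look-alike of the tape alone.

How it is judged:
By the outcome, as a careful person would: the job done as asked, in the order asked, and still so for the second after the job is handed in, with the robot touching nothing.
It also fails if it takes over 45 s, if anything falls off the work surface, if the arm or the gripper's body presses on something with over 40 N, if the wrist force passes 120 N, or if a joint passes its speed limit or range.

### The arm

A 7-joint arm with a two-finger parallel gripper is mounted at the origin on the work surface. World frame = base frame: x ahead of the robot, y to its left, z up, the work surface at z = 0. Lengths are in m, angles in rad, forces in N, time in s.
With the tool pointing down it reaches from about 0.4 to 0.85 m from the base axis. Payload 10.4 kg.
Tool frame: the origin (TCP) lies at the very end of the fingers, on their centre line; the grasp point (between the pads) lies 19 mm behind it; z points along the fingers, y is the direction in which the jaws open and shut (so a half turn about z gives the same grasp; the last joint's range is limited). The gripper opens to 85 mm and grips with 20 to 120 N. Pads are 22 mm wide; open, the fingers measure 114 mm over their backs; the gripper's body (76 mm by 85 mm) begins 54 mm behind the grasp point. The pads swing forward as they close: fully open they stand 13 mm farther back than shut.
Start: joints at [1.224, 0.332, -0.065, 1.46, 0.022, 1.35, -0.088], TCP at [0.199, -0.593, 0.231] pointing down, gripper open.
Joint ranges: [-2.6, 2.6], [-0.5, 2.12], [-1.47, 1.34], [0.16, 2.42], [-1.27, 4.41], [0.06, 2.06], [-2.6, 2.6]. Speed limits (rad/s): [2.22, 2.22, 2.79, 2.79, 3.14, 3.14, 3.14].

### API

Orientations are given as a unit quaternion [x, y, z, w].
In Python, from workcell import manip gives the robot as it stands.
- The arm moves only by the tool arm_command, never from a script. Its arguments are lists of equal length, an entry for each row: "slide": the shift along the tool's x, y, z in mm, a list of three; "turn": the turn about the tool's z in degrees; "grip": the closure, from 0 (fully open) to 1 (shut). In form: {"slide": [[tx, ty, tz], ...], "turn": [turn, ...], "grip": [grip, ...]}. A call has 1 to 10 rows; each row shifts and turns the commanded pose from where the row before left it, along the tool's axes as they then stand; what a row does not reach is not made up. A row lasts 1/12 s, in which the tool goes at most 41.7 mm and 7.16 degrees, less where a joint would pass 70% of its speed; a pose out of reach is approached as far as the arm can. A call with a gripper value outside its range is refused whole. The fingers move at their own pace and stop on an object; "newtons" is the grip in N (left out, the last holds). Time passes only in rows, so rows that do not move let the fingers close. It gives the time, the measured TCP pose, the force and the opening at its end, in the units of the state.
- manip.get_obs(): the state, without advancing time (a new reading comes with each control period).
- manip.camera(name): name is "scene" or "top"; returns the picture (384x512x3 uint8, blue, green, red); there is no depth.
- manip.camera_info(name): a dict with "fx", "fy", "cx", "cy" (pixels), "rvec" (rotation vector, rad) and "tvec" (3), from world to camera coordinates, as OpenCV has them. Camera axes: x right, y down, z forward; pixel columns grow to the right and rows downward; lengths in m; the calibration is good to about 2 mm. A picture is of the moment at which its call begins. camera_info takes no time and is no camera call.
- manip.hand_in(): hands the job in, once; it reports no verdict.
Trained networks look in the newest picture that a camera, given by its name, has taken for a name from the list of things; names that differ only in an ending like _2 or _b are one class to them, and where a whole thing is asked for, a point or a joint stands for the part that bears it (a point fixed in the world has none). Each returns a list of dicts, best first, with "score" (0 to 1); they miss things now and then, are a little off and sometimes report something else, mostly with a low value. They report only what shows in the picture. A call takes as long as a camera call. They do not tell look-alikes from the thing itself.
- manip.cut_out(target, camera): "pixels" (384x512 bool, what is visible of it).
- manip.tip_of(target, camera): "xyz" ([x, y, z] in m, in the coordinates of the camera as it stood for that picture, good to about 4 mm: a listed point, or the origin of a listed thing).
The state is a dict: "clock": time; "joint_pos": joint angles; "joint_velocities": joint speeds; "tau": joint torques, N m; "position": TCP position; "ee_rot": TCP orientation; "ft_force": force on the tool from outside, world axes, zero at the start; "torque": the same for the moment, N m; "grip_width": opening from 0.0 (shut) to 1.0 (fully open).
Only numpy, scipy, OpenCV 4.12 (cv2) and the standard library are available. Lean on these libraries where they do the work, as an engineer would, in place of code of your own. Each camera call takes 0.05 s, during which the arm holds its last target.

## Working session

There is one attempt and no reset: what is moved stays moved. The work goes in short steps, Python scripts to look and compute and a tool call to move; the robot and the scene stay as the last step left them, time stands still between calls to the robot, and variables do not carry over. Pictures are saved under pics/ and viewed, and the job is handed in when it is done.

Besides the shell and the picture viewer there is one more tool, called as a command line: name --pt "numbers of a row" for each row, then --argument value for the rest. arm_command: Moves the arm, as the interface text tells. Its arguments: {"type":"object","properties":{"slide":{"type":"array","items":{"type":"array","items":{"type":"number"}}},"turn":{"type":"array","items":{"type":"number"}},"grip":{"type":"array","items":{"type":"number"}},"newtons":{"type":"number"}},"required":["slide","turn","grip"]}

```bash
mkdir -p pics; cat > h.py <<'E'
import numpy as np, cv2
from workcell import manip
def cam(n):
    c=manip.camera_info(n);R=cv2.Rodrigues(np.array(c['rvec'],float))[0];t=np.array(c['tvec'],float).ravel()
    return c,R,t
def toworld(n,p):
    c,R,t=cam(n);return R.T@(np.array(p)-t)
def proj(n,p):
    c,R,t=cam(n);q=R@np.array(p)+t;return c['fx']*q[0]/q[2]+c['cx'],c['fy']*q[1]/q[2]+c['cy']
def atz(n,u,v,z):
    c,R,t=cam(n);d=R.T@np.array([(u-c['cx'])/c['fx'],(v-c['cy'])/c['fy'],1]);o=-R.T@t
    return o+d*(z-o[2])/d[2]
E
python3 - <<'E'
from h import *
for n in ['top','scene']:
    im=manip.camera(n);cv2.imwrite(f'pics/{n}0.png',cv2.resize(im,(800,600)));cv2.imwrite(f'pics/{n}0raw.png',im)
    for t in ['key_brass_top','key_done_top','bin_brass','console']:
        for d in manip.tip_of(t,n):
            w=toworld(n,d['xyz']);print(n,t,round(d['score'],2),w.round(3),np.round(proj(n,w)))
o=manip.get_obs();print(o)
E
```

```text
top key_brass_top 0.69 [ 0.525 -0.094  0.054] [274. 217.]
top key_brass_top 0.53 [ 0.324 -0.425  0.054] [398. 297.]
top key_brass_top 0.39 [ 0.871 -0.272  0.052] [340.  95.]
top key_done_top 0.68 [0.459 0.127 0.052] [191. 240.]
top key_done_top 0.22 [0.368 0.226 0.002] [156. 273.]
top bin_brass 0.97 [ 0.813 -0.245 -0.004] [327. 121.]
top bin_brass 0.86 [ 0.58  -0.102  0.001] [276. 199.]
top bin_brass 0.59 [ 0.387 -0.43  -0.001] [393. 272.]
top console 0.58 [ 0.526  0.096 -0.006] [206. 217.]
scene key_brass_top 0.63 [ 0.52  -0.096  0.058] [246. 177.]
scene key_brass_top 0.59 [ 0.866 -0.27   0.054] [123. 234.]
scene key_done_top 0.44 [0.468 0.131 0.057] [324. 186.]
scene bin_brass 0.82 [ 0.58  -0.102 -0.004] [236. 204.]
scene bin_brass 0.8 [ 0.81  -0.248  0.   ] [148. 237.]
scene bin_brass 0.79 [ 0.384 -0.43   0.001] [182. 150.]
scene console 0.88 [0.52  0.097 0.001] [306. 208.]
scene console 0.25 [ 0.51  -0.286  0.058] [195. 162.]
{'clock': 0.5, 'joint_pos': array([ 1.2243751 ,  0.33220578, -0.06475513,  1.46017504,  0.02155452,
        1.34989894, -0.08852566]), 'joint_velocities': array([-2.62355111e-03, -3.70763271e-04,  3.51859839e-05,  3.57361843e-04,
        5.27347575e-04,  2.05184596e-03,  4.34261058e-04]), 'tau': array([-9.83712707e-04, -6.24746203e+01,  4.88056813e-02, -3.91556740e+01,
        1.64853857e-02,  2.48065197e-03,  5.87268278e-05]), 'position': array([ 0.19892587, -0.59248173,  0.23129816]), 'ee_rot': array([ 9.86919368e-01,  1.61214641e-01,  3.72764495e-05, -4.78245738e-06]), 'ft_force': array([ 0.29053132, -0.30058736, -0.81253111]), 'torque': array([-0.04856578, -0.00211504,  0.00366457]), 'grip_width': 0.9987423288281876}
```

View pics/top0.png

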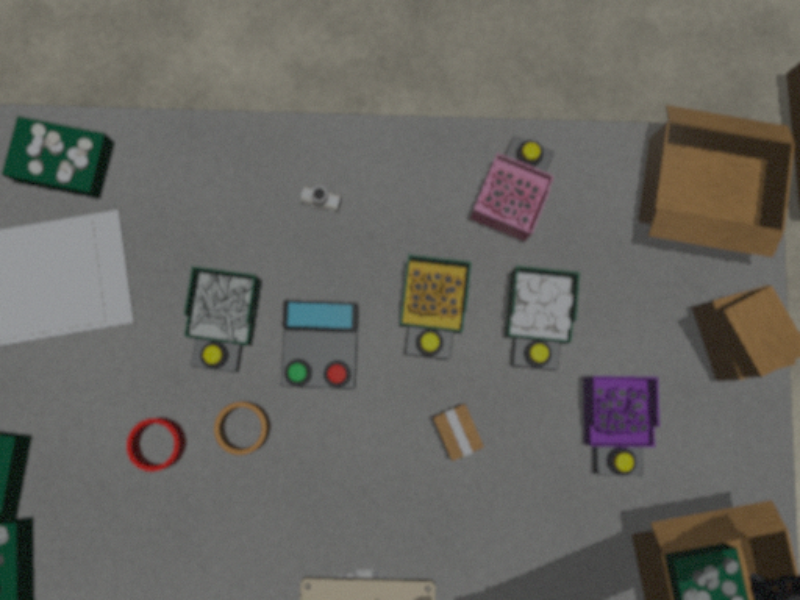

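View pics/scene0.png

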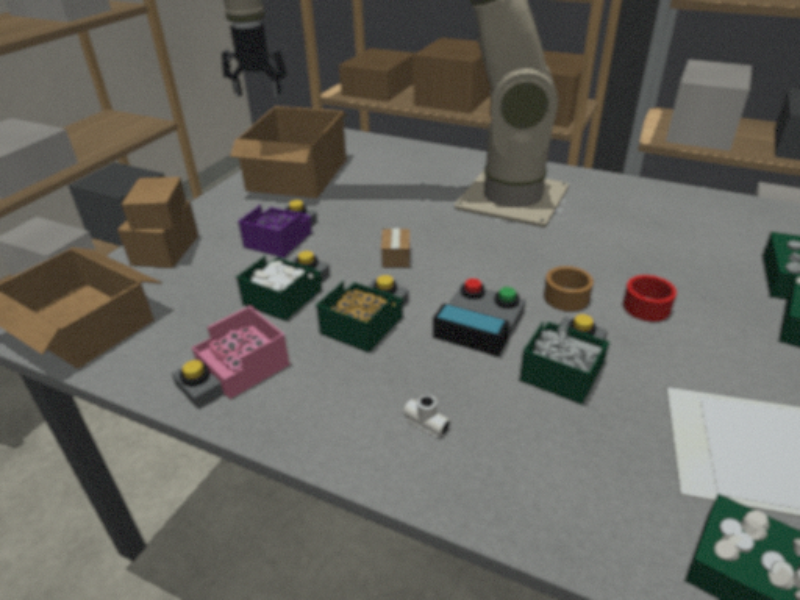

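The top view (800x600) shows five yellow keys:
- (430,342) is on the green bin with gold nuts.
- (540,353) is on the white caps bin.
- (213,354) is on the steel bolts bin.
- (623,462) is on the purple look-alike.
- (532,152) is on the pink look-alike.

By the description I choose (430,342). The green done key is at (297,372) and the red cancel key at (337,373). Next I'll check a close crop and refine the positions.

```bash
python3 - <<'E'
from h import *
im=cv2.imread('pics/top0raw.png');cv2.imwrite('pics/crop0.png',cv2.resize(im[150:260,170:320],None,fx=5,fy=5,interpolation=cv2.INTER_CUBIC))
for n,bs,gs in [('top',(275,219),(190,238)),('scene',(246,181),(325,189))]:
    im=cv2.imread(f'pics/{n}0raw.png');hsv=cv2.cvtColor(im,cv2.COLOR_BGR2HSV)
    for nm,c,lo,hi in [('Y',bs,(22,120,70),(35,255,255)),('G',gs,(45,110,50),(85,255,255)),]:
        m=cv2.inRange(hsv,lo,hi);k,l,st,ce=cv2.connectedComponentsWithStats(m)
        for i in range(1,k):
            if np.hypot(*(ce[i]-c))<9: print(n,nm,ce[i].round(1),st[i],atz(n,*ce[i],.053).round(4))
E
```

```text
top Y [274.7 218.4] [269 213  13  12 123] [ 0.5223 -0.0955  0.053 ]
top G [189.8 237.9] [184 232  13  13 117] [0.464  0.1307 0.053 ]
scene Y [245.9 180.3] [241 176  11   9  76] [ 0.5284 -0.0921  0.053 ]
scene G [324.3 188.2] [319 184  11   9  77] [0.4723 0.1338 0.053 ]
```

View pics/crop0.png

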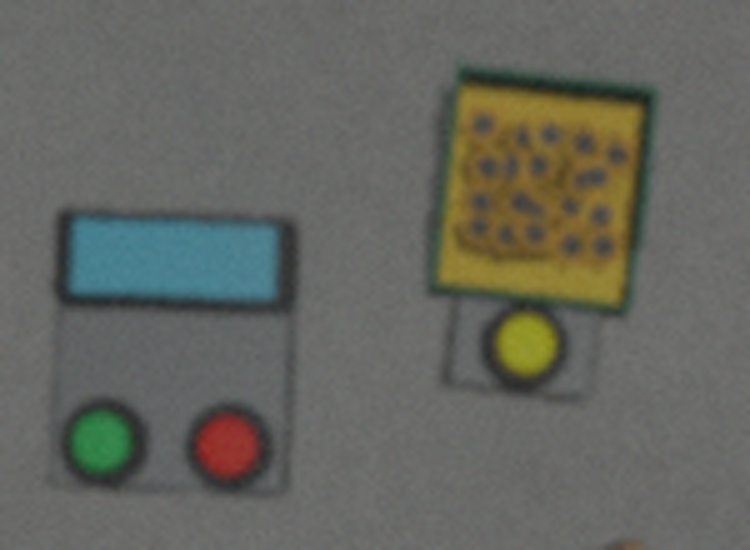

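The crop confirms it: a green bin with gold nuts has its yellow key at crop (525,343), which gives world (0.523,-0.094). The bin origin lies 60 mm from that, as described. The done key is at (0.465,0.131). I'll shut the gripper and turn first.

arm_command --pt "0 0 0" --pt "0 0 0" --pt "0 0 0" --pt "0 0 0" --pt "0 0 0" --pt "0 0 0" --pt "0 0 0" --pt "0 0 0" --turn '[6.25,6.25,6.25,6.25,0,0,0,0]' --grip '[1,1,1,1,1,1,1,1]' --newtons 20

```text
clock: 1.17
position: [0.1989, -0.5925, 0.2314]
ee_rot: [0.998, -0.055, 0.0, 0.0]
ft_force: [0.9, -0.5, -0.5]
grip_width: 0.001
```

```bash
cat > go.py <<'E'
import sys
from h import *
from scipy.spatial.transform import Rotation as Ro
o=manip.get_obs();R=Ro.from_quat(o['ee_rot']).as_matrix()
g=np.array([float(a) for a in sys.argv[1:4]])
print('t',o['clock'],'pos',o['position'].round(4),'F',o['ft_force'].round(2),'gw',round(o['grip_width'],3),'yaw',np.degrees(np.arctan2(R[1,0],R[0,0])).round(1),'z',R[:,2].round(3))
print('slide mm',(1000*R.T@(g-o['position'])).round(1))
E
python3 go.py .523 -.094 .12
```

```text
t 1.1667 pos [ 0.1989 -0.5925  0.2314] F [ 0.88 -0.47 -0.47] gw 0.001 yaw -6.3 z [ 0. -0. -1.]
slide mm [ 267.4 -531.1  111.3]
```

arm_command --pt "13 -26 0" --pt "13 -26 0" --pt "13 -26 0" --pt "13 -26 0" --pt "13 -26 0" --pt "13 -26 0" --pt "13 -26 0" --pt "13 -26 0" --pt "13 -26 0" --pt "13 -26 0" --turn '[0,0,0,0,0,0,0,0,0,0]' --grip '[1,1,1,1,1,1,1,1,1,1]'

```text
clock: 2.0
position: [0.3578, -0.3476, 0.2316]
ee_rot: [0.998, -0.055, 0.0, 0.0]
ft_force: [-0.3, 0.1, -0.3]
grip_width: 0.003
```

arm_command --pt "13 -26 0" --pt "13 -26 0" --pt "13 -26 0" --pt "13 -26 0" --pt "13 -26 0" --pt "13 -26 0" --pt "13 -26 0" --pt "13 -26 0" --pt "13 -26 0" --pt "0 0 0" --turn '[0,0,0,0,0,0,0,0,0,0]' --grip '[1,1,1,1,1,1,1,1,1,1]'

```text
clock: 2.83
position: [0.5022, -0.1235, 0.2316]
ee_rot: [0.999, -0.052, 0.001, -0.001]
ft_force: [-0.5, 1.4, 0.3]
grip_width: -0.001
```

```bash
python3 go.py .523 -.094 .12
```

```text
t 2.8333 pos [ 0.5022 -0.1235  0.2316] F [-0.54  1.39  0.25] gw -0.001 yaw -5.9 z [ 0.002  0.002 -1.   ]
slide mm [ 17.5 -31.2 111.7]
```

arm_command --pt "10 -18 0" --pt "10 -18 0" --pt "0 0 25" --pt "0 0 25" --pt "0 0 25" --pt "0 0 25" --pt "0 0 15" --pt "0 0 10" --pt "0 0 0" --pt "0 0 0" --turn '[0,0,0,0,0,0,0,0,0,0]' --grip '[1,1,1,1,1,1,1,1,1,1]'

```text
clock: 3.67
position: [0.5239, -0.096, 0.1067]
ee_rot: [0.998, -0.056, 0.0, -0.0]
ft_force: [0.5, 0.8, 0.6]
grip_width: -0.0
```

```bash
python3 go.py .523 -.094 .055; python3 - <<'E'
from h import *
for n in ['top','scene']:
    im=manip.camera(n);u,v=map(int,proj(n,(.523,-.094,.055)));cv2.imwrite(f'pics/{n}1.png',cv2.resize(im[v-60:v+60,u-75:u+75],None,fx=4,fy=4,interpolation=cv2.INTER_CUBIC))
a=cv2.imread('pics/top1.png');b=cv2.imread('pics/scene1.png');cv2.imwrite('pics/c1.png',cv2.resize(np.vstack([a,b]),None,fx=.6,fy=.6))
E
```

```text
t 3.6667 pos [ 0.5239 -0.096   0.1067] F [0.55 0.76 0.64] gw -0.0 yaw -6.4 z [ 0.  0. -1.]
slide mm [-1.1 -1.9 51.7]
```

View pics/c1.png

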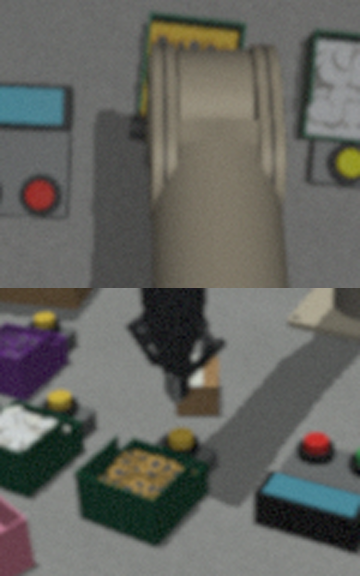

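The scene view (lower panel) shows the shut fingertips directly above the gold-nut bin's key, at panel (181,440). I'll go down.

arm_command --pt "-1 -2 15" --pt "0 0 15" --pt "0 0 10" --pt "0 0 5" --pt "0 0 0" --pt "0 0 0" --turn '[0,0,0,0,0,0]' --grip '[1,1,1,1,1,1]'

```text
clock: 4.27
position: [0.5233, -0.0938, 0.0619]
ee_rot: [0.998, -0.056, 0.0, 0.0]
ft_force: [0.8, -0.6, -0.0]
grip_width: -0.002
```

arm_command --pt "0 0 2" --pt "0 0 2" --pt "0 0 2" --pt "0 0 2" --pt "0 0 2" --pt "0 0 2" --pt "0 0 0" --pt "0 0 0" --turn '[0,0,0,0,0,0,0,0]' --grip '[1,1,1,1,1,1,1,1]'

```text
clock: 4.93
position: [0.5232, -0.0939, 0.0495]
ee_rot: [0.998, -0.056, 0.0, 0.0]
ft_force: [0.2, 0.1, 4.3]
grip_width: -0.002
```

```bash
python3 go.py .523 -.094 .048
```

```text
t 4.9333 pos [ 0.5232 -0.0939  0.0495] F [0.19 0.13 4.26] gw -0.002 yaw -6.4 z [ 0.001 -0.    -1.   ]
slide mm [-0.2  0.2  1.5]
```

arm_command --pt "0 0 1" --pt "0 0 1" --pt "0 0 0" --pt "0 0 0" --pt "0 0 0" --turn '[0,0,0,0,0]' --grip '[1,1,1,1,1]'

```text
clock: 5.35
position: [0.5232, -0.0938, 0.0475]
ee_rot: [0.998, -0.056, 0.0, 0.0]
ft_force: [1.6, -0.6, 5.4]
grip_width: 0.001
```

arm_command --pt "0 0 -3" --pt "0 0 -4" --pt "0 0 -8" --pt "0 0 -15" --pt "0 0 -25" --pt "0 0 -30" --pt "0 0 -15" --pt "0 0 0" --pt "0 0 0" --turn '[0,0,0,0,0,0,0,0,0]' --grip '[1,1,1,1,1,1,1,1,1]'

```text
clock: 6.1
position: [0.5229, -0.0938, 0.148]
ee_rot: [0.998, -0.056, 0.0, 0.0]
ft_force: [-0.6, -0.2, -1.3]
grip_width: 0.001
```

```bash
python3 go.py .465 .131 .147
```

```text
t 6.1 pos [ 0.5229 -0.0938  0.148 ] F [-0.55 -0.22 -1.26] gw 0.001 yaw -6.5 z [ 0.001 -0.    -1.   ]
slide mm [ -82.8 -216.8    0.8]
```

The brass key reached about 7.5 mm at 5.4 N and is released. Next is the console.

arm_command --pt "-10 -27 0" --pt "-10 -27 0" --pt "-10 -27 0" --pt "-10 -27 0" --pt "-10 -27 0" --pt "-10 -27 0" --pt "-10 -27 0" --pt "-13 -28 0" --pt "0 0 0" --pt "0 0 0" --turn '[0,0,0,0,0,0,0,0,0,0]' --grip '[1,1,1,1,1,1,1,1,1,1]'

```text
clock: 6.93
position: [0.4633, 0.1325, 0.1462]
ee_rot: [0.999, -0.054, -0.001, 0.0]
ft_force: [0.4, -0.8, -0.2]
grip_width: -0.003
```

```bash
python3 go.py .465 .131 .065; python3 - <<'E'
from h import *
for n in ['top','scene']:
    im=manip.camera(n);cv2.imwrite(f'pics/{n}2raw.png',im)
    u,v=map(int,proj(n,(.48,.05,.055)));cv2.imwrite(f'pics/{n}2.png',cv2.resize(im[v-60:v+60,u-100:u+100],None,fx=3,fy=3,interpolation=cv2.INTER_CUBIC))
a=cv2.imread('pics/top2.png');b=cv2.imread('pics/scene2.png');cv2.imwrite('pics/c2.png',cv2.resize(np.vstack([a,b]),None,fx=.8,fy=.8))
E
```

```text
t 6.9333 pos [0.4633 0.1325 0.1462] F [ 0.37 -0.77 -0.19] gw -0.003 yaw -6.2 z [-0.002 -0.    -1.   ]
slide mm [ 2.   1.2 81.2]
```

View pics/c2.png

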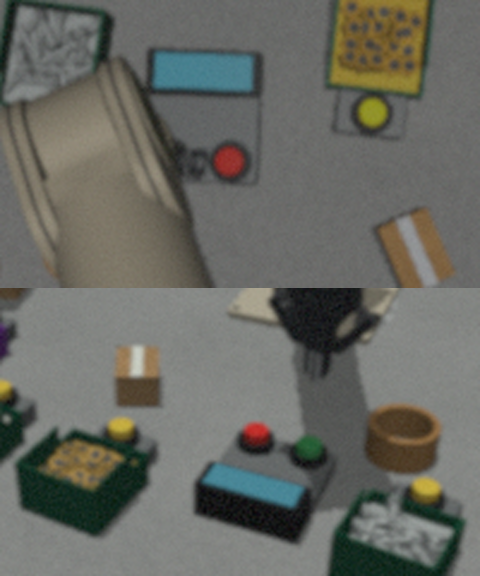

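The brass key at panel (372,112) is up and the bin looks unmoved. The fingertips are above the green key at (310,448), and the red one at (257,435) is clear. I'll go down.

arm_command --pt "0 0 25" --pt "0 0 25" --pt "0 0 20" --pt "0 0 10" --pt "0 0 5" --pt "0 0 0" --pt "0 0 0" --turn '[0,0,0,0,0,0,0]' --grip '[1,1,1,1,1,1,1]'

```text
clock: 7.62
position: [0.4653, 0.131, 0.0629]
ee_rot: [0.998, -0.057, 0.0, -0.0]
ft_force: [0.4, 0.6, 1.2]
grip_width: 0.001
```

```bash
python3 go.py .465 .131 .048
```

```text
t 7.6167 pos [0.4653 0.131  0.0629] F [0.42 0.63 1.2 ] gw 0.001 yaw -6.5 z [ 0.001  0.    -1.   ]
slide mm [-0.3  0.  14.9]
```

arm_command --pt "0 0 3" --pt "0 0 3" --pt "0 0 2" --pt "0 0 2" --pt "0 0 2" --pt "0 0 2" --pt "0 0 1" --pt "0 0 0" --pt "0 0 0" --pt "0 0 0" --turn '[0,0,0,0,0,0,0,0,0,0]' --grip '[1,1,1,1,1,1,1,1,1,1]'

```text
clock: 8.45
position: [0.4653, 0.1312, 0.0476]
ee_rot: [0.998, -0.056, 0.0, -0.0]
ft_force: [1.5, -0.9, 4.7]
grip_width: -0.004
```

The done key is about 7.4 mm down at 4.7 N. I'll withdraw straight up.

arm_command --pt "0 0 -3" --pt "0 0 -4" --pt "0 0 -8" --pt "0 0 -15" --pt "0 0 -30" --pt "0 0 -35" --pt "0 0 -35" --pt "0 0 -30" --pt "0 0 -20" --pt "0 0 0" --turn '[0,0,0,0,0,0,0,0,0,0]' --grip '[1,1,1,1,1,1,1,1,1,1]'

```text
clock: 9.28
position: [0.466, 0.1321, 0.2319]
ee_rot: [0.998, -0.056, 0.003, -0.001]
ft_force: [0.6, 1.0, 0.1]
grip_width: -0.0
```

arm_command --pt "0 0 0" --pt "0 0 0" --pt "0 0 0" --pt "0 0 0" --turn '[0,0,0,0]' --grip '[1,1,1,1]'

```text
clock: 9.62
position: [0.4642, 0.1311, 0.2262]
ee_rot: [0.998, -0.056, -0.001, 0.0]
ft_force: [0.6, -0.1, 0.8]
grip_width: 0.0
```

```bash
python3 go.py .465 .131 .2; python3 - <<'E'
from h import *
im=manip.camera('scene');cv2.imwrite('pics/scene3.png',cv2.resize(im,(800,600)))
im0=cv2.imread('pics/scene0raw.png')
for n,p in [('brass',(.523,-.094,.055)),('done',(.465,.131,.055))]:
    u,v=map(int,proj('scene',p));s=np.s_[v-10:v+40,u-20:u+15];print(n,cv2.absdiff(im,im0)[s].mean())
hsv=cv2.cvtColor(im,cv2.COLOR_BGR2HSV)
for nm,c,lo,hi in [('Y',(246,181),(22,120,70),(35,255,255)),('G',(325,189),(45,110,40),(85,255,255))]:
    k,l,st,ce=cv2.connectedComponentsWithStats(cv2.inRange(hsv,lo,hi))
    for i in range(1,k):
        if np.hypot(*(ce[i]-c))<9: print(nm,ce[i].round(1),st[i][4])
for t in ['bin_brass','console','key_brass_top','key_done_top']:
    for d in manip.tip_of(t,'scene')[:2]: print(t,round(d['score'],2),toworld('scene',d['xyz']).round(3))
E
```

```text
t 9.6167 pos [0.4642 0.1311 0.2262] F [ 0.6  -0.06  0.77] gw 0.0 yaw -6.4 z [-0.002 -0.    -1.   ]
slide mm [ 0.9 -0.  26.2]
brass 3.6255238095238096
done 11.830857142857143
Y [245.9 180.4] 77
G [324.4 188.5] 75
bin_brass 0.77 [ 0.585 -0.101 -0.002]
bin_brass 0.72 [ 0.387 -0.429  0.   ]
console 0.55 [0.524 0.096 0.001]
key_brass_top 0.68 [ 0.866 -0.27   0.055]
key_brass_top 0.62 [ 0.523 -0.096  0.055]
key_done_top 0.4 [0.468 0.128 0.055]
```

View pics/scene3.png

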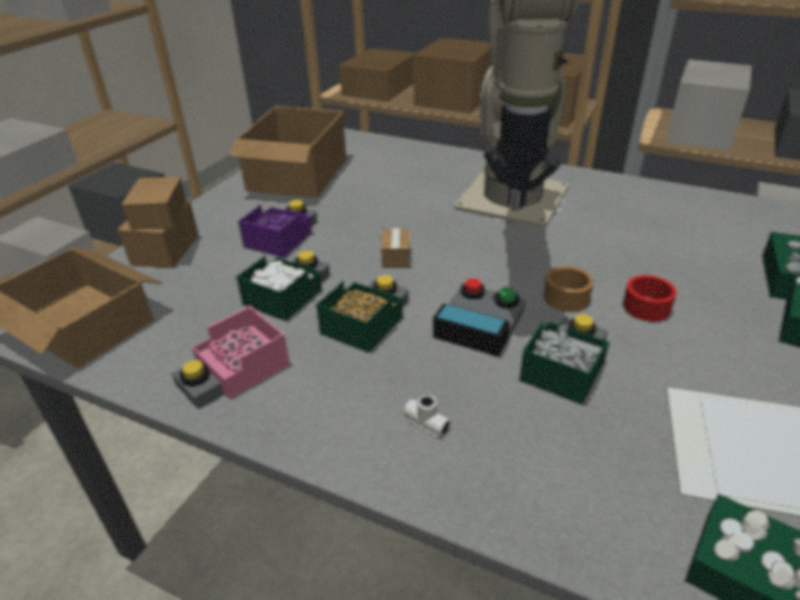

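The picture shows both keys up, at (384,283) yellow and (508,296) green. Nothing has shifted and the gripper is clear, so I'll hand in.

```bash
python3 -c "
from workcell import manip
print(manip.hand_in())"
```

```text
the job is handed in; nothing more can be done
None
```

I pressed the yellow confirm key on the brass-nut bin first, then the green done key on the console, with the fingers shut, and handed the job in at about 9.7 s. No verdict was reported.

- **Brass key:** the fingertips went about 7.5 mm below its rest height at 5.4 N. I then lifted off and it sprang back up.
- **Done key:** the fingertips went about 7.4 mm below its rest height at 4.7 N. I then withdrew straight up to about 0.23 m.
- **Last checks:** in the scene camera, both keys are up and within 0.3 pixel of where they started. The bin and console origins came out within 5 mm of their first values, which is about the network's accuracy. No other key was touched.
- **Disagreements:**
  - The network also reported "brass" keys and bins on the pink and purple look-alikes; I ruled these out by colour.
  - The two cameras' colour-blob positions differed by 6–8 mm in x, probably because the scene camera also sees the side of each key. I used values close to the top camera's.
  - The 4.7 N on the done key was slightly below the roughly 5.3 N its travel implies, within the sensor noise of about 1 N.

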